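Tip the carton over and push it home at the label reader

ROBOT

A 6-joint arm with a two-finger parallel gripper is mounted at the origin on the work surface. World frame = base frame: x ahead of the robot, y to its left, z up, the work surface at z = 0. Lengths are in m, angles in rad, forces in N, time in s.
With the tool pointing down it reaches from about 0.3 to 0.775 m from the base axis. Payload 14.6 kg.
Tool frame: the origin (TCP) lies between the finger pads; the fingertips stand 8 mm ahead of it and the grasp point (between the pads) lies 11 mm behind it; z points along the fingers, y is the direction in which the jaws open and shut (so a half turn about z gives the same grasp; the last joint's range is limited). The gripper opens to 94 mm and grips with 3 to 60 N. Pads are 16 mm wide; open, the fingers measure 119 mm over their backs; the gripper's body (75 mm by 177 mm) begins 78 mm behind the grasp point.
Start: joints at [-1.27, 0.3, 1.521, -0, 1.321, -0.067], TCP at [0.198, -0.513, 0.213] pointing down, gripper open.
Joint ranges: [-3.03, 3.03], [-0.79, 2.21], [0.23, 2.52], [-1.04, 4.18], [0, 3.07], [-2.55, 2.55]. Speed limits (rad/s): [2.22, 2.22, 2.57, 3.14, 3.14, 3.14].

INTERFACE

Orientations are given as a unit quaternion [w, x, y, z].
In Python, from plant import read_state, capture, sign_off, outline_of, tip_of gives the robot as it stands. The module is installed in compiled form; this text tells all that it offers.
- The arm moves only by the tool carry_out, never from a script. Its argument "moves" is a list of rows, each an object with "gripper": the closure, from 0 (fully open) to 1 (shut); "xyz": the shift along the tool's x, y, z in m, a list of three; "angular": the turn, a rotation vector about the tool's x, y, z in degrees, a list of three. In form: [{"gripper": gripper, "xyz": [x, y, z], "angular": [rx, ry, rz]}, ...]. A call has 1 to 5 rows; each row is the pose to reach, as a shift and turn from the pose commanded when the call began, along the tool's axes at that moment; what a row does not reach only later rows make up. A row lasts 1/12 s, in which the tool goes at most 41.7 mm and 7.16 degrees, less where a joint would pass 70% of its speed; a pose out of reach is approached as far as the arm can. A call with a gripper value outside its range is refused whole. The fingers move at their own pace and stop on an object; the grip force is fixed at half the most. Time passes only in rows, so rows that repeat a pose let the fingers close. It gives the time, the measured TCP pose, the force and the opening at its end, in the units of the state.
- read_state(): the state, without advancing time (a new reading comes with each control period).
- capture(name): name is "side" or "top"; returns a dict with "color" (420x560x3 uint8, blue, green, red), "camera_matrix" (3x3 intrinsics, pixels), "dist_coeffs" ([k1, k2, p1, p2, k3] as OpenCV has them; the pictures are not rectified), "extrinsics" (4x4, takes a point from world to camera coordinates). Camera axes: x right, y down, z forward; pixel columns grow to the right and rows downward; lengths in m; the calibration is good to about 2 mm. A picture is of the moment at which its call begins. There is no depth.
- sign_off(): hands the job in, once; it reports no verdict.
Trained networks look in the newest picture that a camera, given by its name, has taken for a name from the list of things; names that differ only in an ending like _2 or _b are one class to them, and where a whole thing is asked for, a point or a joint stands for the part that bears it (a point fixed in the world has none). Each returns a list of dicts, best first, with "confidence" (0 to 1); they miss things now and then, are a little off and sometimes report something else, mostly with a low value. They report only what shows in the picture. A call takes as long as a camera call. They do not tell look-alikes from the thing itself.
- outline_of(camera, query): "pixels" (420x560 bool, what is visible of it).
- tip_of(camera, query): "point" ([x, y, z] in m, in world coordinates, good to about 4 mm: a listed point, or the origin of a listed thing).
The state is a dict: "time": time; "joints": joint angles; "qd": joint speeds; "tau": joint torques, N m; "tool_pos": TCP position; "tool_rot": TCP orientation; "wrist_force": force on the tool from outside, world axes, zero at the start; "wrist_torque": the same for the moment, N m; "width": finger opening in m.
Only numpy, scipy, OpenCV 4.12 (cv2) and the standard library are available. Lean on these libraries where they do the work, as an engineer would, in place of code of your own. Each camera call takes 0.05 s, during which the arm holds its last target.

TASK

The tall slim carton has been left standing on end on the black mat. Push it over towards the aluminium backstop so that it lies flat with its white label facing up, and once it has come to rest push it along the mat until its leading end is flush and square against the backstop, with the whole carton within the mat's width. Only push it, do not grip or lift it, and leave everything else on the table where it is.

Things in the scene. Friction and masses are not known exactly. Their poses are not given: they have to be found in the camera images.
- carton: Carton, 45 (own x) x 80 (y) x 130 mm (z), about 300 g, upright at the start. Origin: centre of the 45 x 80 end it stands on. White label on the broad -x face; +x points at the backstop within 0.35 rad. About 1 N high on the label face tips it; past 0.35 rad it falls freely. Then own x points down, z to the backstop, and the origin is the middle of the trailing end, 22 mm up. It slides at a few N.
- carton_top (a point): Centre of the carton's other 45 x 80 mm end, 130 mm along own z from its origin: the top at the start, the leading end once it has fallen towards the backstop.
- station: Fixed: flat black mat (330 x 190 x 1 mm, no obstacle) and aluminium backstop, an upright plate 200 mm wide, 40 high. Origin: middle of the plate's front face at table level; +x points through the plate away from the carton, y along it. A grey reader 75 mm high stands behind it at y = -62 mm. The standing carton's origin is 195 to 245 mm before the plate: 40 to 100 mm of gap after the fall.
- fitting_a: Bystander: brass hose fitting standing on its translucent cap, 38 mm across, 68 mm high. Origin: centre of its underside.
- fitting_b: Bystander: as fitting_a but larger, 44 mm across, 72 mm high. Origin: centre of its underside.
- fitting_c: Bystander: same as fitting_a.
- short_carton: Bystander: low square carton 75 x 75 mm, 60 mm high. Origin: centre of its underside.
- spool: Bystander: blue plastic spool standing on its flange, 60 mm across, 49 mm high. Origin: centre of its underside.
- tape_roll: Bystander: roll of tape lying flat, 84 mm across, 25 mm high. Origin: centre of its underside.
- driver: Bystander: screwdriver 180 mm long, lying on the table. Origin: on it, at table level.
Mind the look-alikes: they are no part of the job. Leave any blue look-alike of the carton alone.

How it is judged:
By the outcome, as a careful person would: the job done as asked, in the order asked, and still so for the second after the job is handed in, with the robot touching nothing.
It also fails if it takes over 48 s, if anything falls off the work surface, if the arm or the gripper's body presses on something with over 40 N, if the wrist force passes 120 N, or if a joint passes its speed limit or range.

## Working session

There is one attempt and no reset: what is moved stays moved. The work goes in short steps, Python scripts to look and compute and a tool call to move; the robot and the scene stay as the last step left them, time stands still between calls to the robot, and variables do not carry over. Pictures are saved under pics/ and viewed, and the job is handed in when it is done.

Besides the shell and the picture viewer there is one more tool, called after "Request:" by a JSON object that holds its "fn" and its "kwargs", one argument or row to a line. carry_out: Moves the arm, as the interface text tells. Its arguments: {"type":"object","properties":{"moves":{"type":"array"}},"required":["moves"]}

```bash
mkdir -p pics; python3 - <<'E'
from plant import *
import cv2,numpy as np
s=read_state();print({k:np.round(v,3) for k,v in s.items()})
for c in("side","top"):
    d=capture(c);cv2.imwrite(f"pics/{c}0.png",d["color"]);print(np.round(d["extrinsics"],3).tolist())
    for q in("carton","carton_top","station","fitting_a","short_carton","spool","tape_roll","driver"):
        print(c,q,[(np.round(r["point"],3).tolist(),round(r["confidence"],2)) for r in tip_of(c,q)])
E
```

```text
{'time': np.float64(0.0), 'joints': array([-1.27 ,  0.3  ,  1.522,  0.   ,  1.321, -0.067]), 'qd': array([ 0.001, -0.   , -0.001,  0.001,  0.002, -0.   ]), 'tau': array([-1.0000e-03, -5.3181e+01, -3.5274e+01,  7.1000e-02,  2.4000e-02,
       -0.0000e+00]), 'tool_pos': array([ 0.198, -0.513,  0.213]), 'tool_rot': array([-0.001,  0.983,  0.183, -0.   ]), 'wrist_force': array([0.171, 0.222, 0.309]), 'wrist_torque': array([0.003, 0.017, 0.028]), 'width': np.float64(0.094)}
[[-1.0, 0.008, -0.007, 0.536], [0.011, 0.624, -0.781, 0.035], [-0.002, -0.781, -0.625, 1.087], [0.0, 0.0, 0.0, 1.0]]
side carton [([0.311, -0.148, -0.001], 0.78), ([0.476, 0.052, 0.002], 0.67)]
side carton_top [([0.309, -0.144, 0.131], 0.82), ([0.479, 0.052, 0.133], 0.71)]
side station [([0.697, 0.188, -0.002], 0.19)]
side fitting_a [([0.57, 0.201, -0.004], 0.97), ([0.695, 0.188, -0.001], 0.73), ([0.58, -0.133, 0.002], 0.66)]
side short_carton [([0.485, -0.149, -0.003], 0.71)]
side spool [([0.484, 0.245, 0.003], 0.67), ([0.565, 0.203, -0.002], 0.65)]
side tape_roll [([0.657, -0.155, -0.001], 0.64)]
side driver [([0.473, 0.053, 0.004], 0.67), ([0.568, 0.326, -0.004], 0.6)]
[[-0.013, -1.0, 0.007, 0.075], [-0.996, 0.012, -0.09, 0.554], [0.09, -0.008, -0.996, 1.432], [0.0, 0.0, 0.0, 1.0]]
top carton [([0.485, 0.052, -0.004], 0.83), ([0.313, -0.144, 0.004], 0.6)]
top carton_top [([0.311, -0.147, 0.124], 0.9), ([0.48, 0.051, 0.132], 0.79), ([0.577, -0.134, -0.001], 0.29)]
top station [([0.677, 0.032, -0.001], 0.75)]
top fitting_a [([0.568, 0.197, 0.0], 0.77), ([0.694, 0.188, -0.0], 0.66), ([0.574, -0.134, 0.0], 0.65)]
top short_carton [([0.488, -0.151, -0.001], 0.61)]
top spool [([0.484, 0.246, -0.002], 0.97)]
top tape_roll [([0.656, -0.15, 0.001], 0.97)]
top driver [([0.568, 0.326, 0.0], 0.77)]
```

View pics/side0.png

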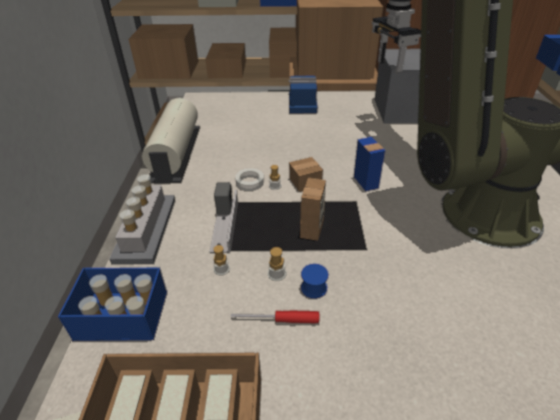

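View pics/top0.png

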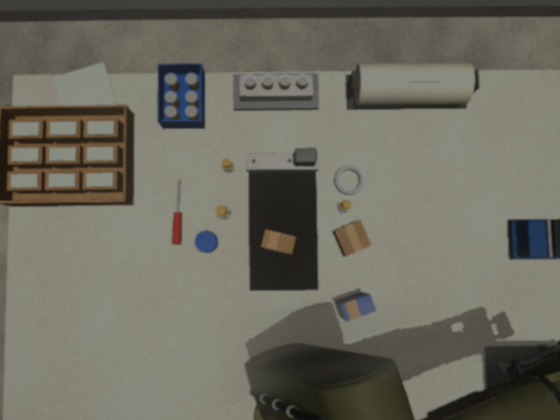

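The carton is brown, at around (480,210) side / (278,242) top, standing on the mat. The backstop is at (282,161) in top, with +x roughly world +x. The blue look-alike is at (357,306) in top. Next I'll measure the yaws.

```bash
cat > h.py <<'E'
from plant import *
import cv2,numpy as np
def px2w(d,uv,z):
    p=cv2.undistortPoints(np.array(uv,float).reshape(-1,1,2),d["camera_matrix"],np.array(d["dist_coeffs"])).reshape(-1,2)
    E=d["extrinsics"];R=E[:3,:3];C=-R.T@E[:3,3]
    r=np.c_[p,np.ones(len(p))]@R
    return C+r*((z-C[2])/r[:,2])[:,None]
def w2px(d,P):
    E=d["extrinsics"];return cv2.projectPoints(np.array(P,float).reshape(-1,1,3),cv2.Rodrigues(E[:3,:3])[0],E[:3,3],d["camera_matrix"],np.array(d["dist_coeffs"]))[0].reshape(-1,2)
def crop(d,x0,x1,y0,y1,s,name):
    cv2.imwrite(name,cv2.resize(d["color"][y0:y1,x0:x1],None,fx=s,fy=s,interpolation=cv2.INTER_CUBIC))
E
python3 - <<'E'
from h import *
d=capture("top")
crop(d,220,340,140,300,3.7,"pics/tc.png")
g=d["color"].max(2); m=((g<45)).astype(np.uint8); m[:165]=0;m[295:]=0;m[:,:240]=0;m[:,325:]=0
n,l,st,c=cv2.connectedComponentsWithStats(m);k=1+st[1:,4].argmax()
pts=np.argwhere(l==k)[:,::-1]
r=cv2.minAreaRect(px2w(d,pts,0.001)[:,:2].astype(np.float32));print("mat",r,cv2.boxPoints(r))
for o in outline_of("top","carton")[:2]:
    p=np.argwhere(o["pixels"])[:,::-1];print(o["confidence"],len(p),p.min(0),p.max(0)); 
    for z in(.13,):
        r=cv2.minAreaRect(px2w(d,p,z)[:,:2].astype(np.float32));print(r)
d=capture("side");crop(d,200,380,150,260,4.2,"pics/sc.png")
E
```

```text
mat ((0.5188716053962708, 0.034811075776815414), (0.18213579058647156, 0.32519352436065674), 89.45633697509766) [[ 0.35541806 -0.05470991]
 [ 0.68059695 -0.05779553]
 [ 0.6823251   0.12433206]
 [ 0.35714626  0.12741768]]
0.88 863 [334 292] [375 321]
((0.31695476174354553, -0.13790279626846313), (0.06069476157426834, 0.09381034225225449), 19.373140335083008)
0.72 160 [337 200] [350 213]
((0.565921425819397, -0.11630786955356598), (0.033107832074165344, 0.033407051116228104), 88.6114730834961)
```

View pics/tc.png

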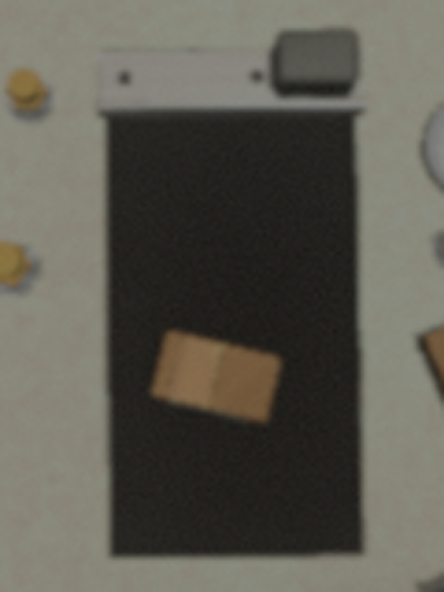

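View pics/sc.png

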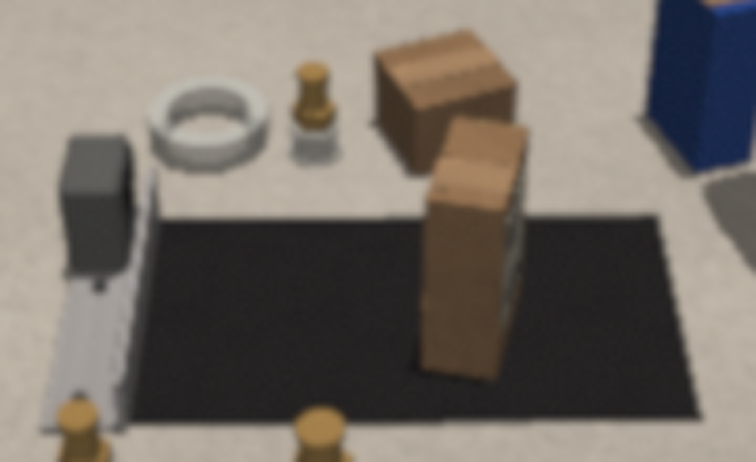

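```bash
python3 - <<'E'
from h import *
d=capture("top")
c=np.array([(172,331),(281,356),(267,423),(152,394)])/3.7+[220,140]
P=px2w(d,c,.13)[:,:2];print(P,P.mean(0));r=cv2.minAreaRect(P.astype(np.float32));print(r)
y=(P[0]-P[1]+P[3]-P[2]);print("yaw",np.degrees(np.arctan2(-y[0],y[1])))
# mat/plate edges
c=np.array([(107,113),(355,113),(362,553),(111,553)])/3.7+[220,140];print("mat",px2w(d,c,.001)[:,:2])
c=np.array([(98,112),(362,112)])/3.7+[220,140];print("plate front top",px2w(d,c,.04)[:,:2])
s=capture("side");c=np.array([(131,418),(163,222),(657,216),(700,417)])/4.2+[200,150];print("mat side",px2w(s,c,.001)[:,:2])
st=read_state();print(st["time"],st["tool_pos"],st["tool_rot"])
E
```

```text
[[0.50992333 0.08010873]
 [0.49188597 0.00590068]
 [0.4463762  0.01621755]
 [0.46709936 0.09426272]] [0.47882122 0.04912242]
((0.4792734384536743, 0.04925628378987312), (0.08074960112571716, 0.04663323611021042), 75.12952423095703)
yaw -14.282917667886032
mat [[ 0.68391085  0.12734195]
 [ 0.68169324 -0.06031746]
 [ 0.35137057 -0.05872529]
 [ 0.35387124  0.12746453]]
plate front top [[ 0.67786119  0.132681  ]
 [ 0.67556329 -0.06181245]]
mat side [[ 0.67775669  0.12506574]
 [ 0.67509081 -0.05462919]
 [ 0.34902068 -0.05541128]
 [ 0.34966021  0.12925187]]
1.15 [ 0.19773496 -0.51322096  0.21344308] [-8.84338835e-07  9.83139590e-01  1.82856626e-01 -2.07745290e-05]
```

Request:
{"fn": "carry_out", "kwargs": {
  "moves": [
    {"gripper": 0.6,"xyz": [0.028,-0.031,0],"angular": [0,0,7]},
    {"gripper": 0.6,"xyz": [0.056,-0.062,0],"angular": [0,0,14]},
    {"gripper": 0.6,"xyz": [0.084,-0.093,0],"angular": [0,0,21]},
    {"gripper": 0.6,"xyz": [0.112,-0.124,0],"angular": [0,0,28]},
    {"gripper": 0.6,"xyz": [0.139,-0.153,0],"angular": [0,0,35.4]}
  ]
}}

```text
time: 1.57
tool_pos: [0.2708, -0.3235, 0.2135]
tool_rot: [0.0, 0.993, -0.116, 0.0]
wrist_force: [1.5, -0.4, 0.0]
width: 0.0639
```

```bash
cat >> h.py <<'E'
from scipy.spatial.transform import Rotation as Ro
def to(tgt,cmd,yaw,newyaw=None):
    y=np.radians(yaw);X=np.array([np.cos(y),np.sin(y),0]);Y=np.array([np.sin(y),-np.cos(y),0])
    D=np.array(tgt)-cmd;print("xyz",np.round([D@X,D@Y,-D[2]],4),"rz",None if newyaw is None else yaw-newyaw)
E
python3 -c "
from h import *
to([.421,.065,.213],[.2724,-.3205,.2134],-14.33)"
```

```text
xyz [ 4.860e-02 -4.103e-01  4.000e-04] rz None
```

Request:
{"fn": "carry_out", "kwargs": {
  "moves": [
    {"gripper": 0.6,"xyz": [0.005,-0.041,0],"angular": [0,0,0]},
    {"gripper": 0.6,"xyz": [0.01,-0.081,0],"angular": [0,0,0]},
    {"gripper": 0.6,"xyz": [0.015,-0.122,0],"angular": [0,0,0]},
    {"gripper": 0.6,"xyz": [0.02,-0.162,0],"angular": [0,0,0]},
    {"gripper": 0.6,"xyz": [0.025,-0.203,0],"angular": [0,0,0]}
  ]
}}

```text
time: 1.98
tool_pos: [0.3407, -0.1314, 0.2138]
tool_rot: [0.0, 0.994, -0.113, 0.001]
wrist_force: [0.5, -1.1, 0.3]
width: 0.0375
```

Request:
{"fn": "carry_out", "kwargs": {
  "moves": [
    {"gripper": 0.6,"xyz": [0.005,-0.041,0],"angular": [0,0,0]},
    {"gripper": 0.6,"xyz": [0.01,-0.081,0],"angular": [0,0,0]},
    {"gripper": 0.6,"xyz": [0.015,-0.122,0],"angular": [0,0,0]},
    {"gripper": 0.6,"xyz": [0.02,-0.162,0],"angular": [0,0,0]},
    {"gripper": 0.6,"xyz": [0.0236,-0.2073,0],"angular": [0,0,0]}
  ]
}}

```text
time: 2.4
tool_pos: [0.4093, 0.062, 0.2138]
tool_rot: [-0.0, 0.994, -0.113, 0.0]
wrist_force: [1.2, -0.7, 0.4]
width: 0.0375
```

Request:
{"fn": "carry_out", "kwargs": {
  "moves": [
    {"gripper": 0.6,"xyz": [0,0,0],"angular": [0,0,0]},
    {"gripper": 0.6,"xyz": [0,0,0],"angular": [0,0,0]}
  ]
}}

```text
time: 2.57
tool_pos: [0.4089, 0.0615, 0.2133]
tool_rot: [0.0, 0.994, -0.111, -0.0]
wrist_force: [1.4, -0.5, -0.2]
width: 0.0376
```

```bash
python3 - <<'E'
from h import *
for c in("side","top"):
    d=capture(c);cv2.imwrite(f"pics/{c}1.png",d["color"])
s=read_state();print(s["tool_pos"],s["tool_rot"],s["width"],s["wrist_force"],s["joints"])
E
```

```text
[0.40875636 0.05940229 0.21343332] [ 1.11788031e-04  9.93609776e-01 -1.12869791e-01 -1.06776199e-04] 0.037882004143132114 [-0.07775705  0.47073843  0.68580283] [ 5.57064752e-02 -1.12122434e-02  1.87716650e+00 -1.92842735e-04
  1.27588649e+00  1.85278053e+00]
```

View pics/side1.png

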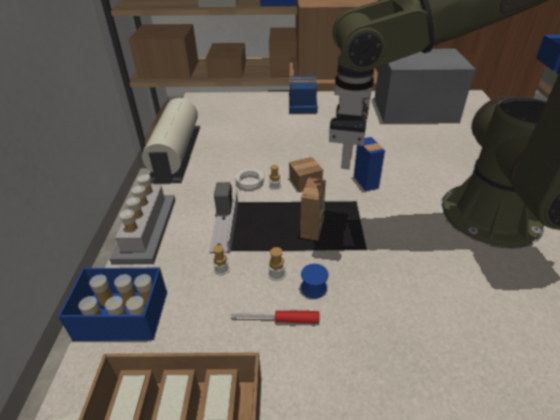

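View pics/top1.png

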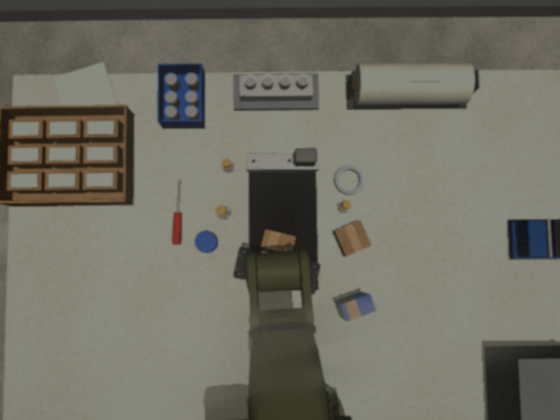

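The gripper is behind the label face, at about (278,265) in top, with nothing disturbed. Next it goes down to the tipping height.

```bash
python3 -c "
from h import *
to([.421,.0645,.120],[.4088,.0594,.2134],-12.96,-14.3)"
```

```text
xyz [ 0.0107 -0.0077  0.0934] rz 1.3399999999999999
```

Request:
{"fn": "carry_out", "kwargs": {
  "moves": [
    {"gripper": 0.6,"xyz": [0.003,-0.0077,0.03],"angular": [0,0,1.3]},
    {"gripper": 0.6,"xyz": [0.003,-0.0077,0.06],"angular": [0,0,1.3]},
    {"gripper": 0.6,"xyz": [0.006,-0.0077,0.0934],"angular": [0,0,1.3]},
    {"gripper": 0.6,"xyz": [0.0107,-0.0077,0.0934],"angular": [0,0,1.3]},
    {"gripper": 0.6,"xyz": [0.0107,-0.0077,0.0934],"angular": [0,0,1.3]}
  ]
}}

```text
time: 3.08
tool_pos: [0.4213, 0.0637, 0.1202]
tool_rot: [0.0, 0.992, -0.125, -0.001]
wrist_force: [-0.1, -0.6, 0.6]
width: 0.0372
```

Request:
{"fn": "carry_out", "kwargs": {
  "moves": [
    {"gripper": 0.6,"xyz": [0.006,0,0],"angular": [0,0,0]},
    {"gripper": 0.6,"xyz": [0.012,0,0],"angular": [0,0,0]},
    {"gripper": 0.6,"xyz": [0.018,0,0],"angular": [0,0,0]},
    {"gripper": 0.6,"xyz": [0.023,0,0],"angular": [0,0,0]},
    {"gripper": 0.6,"xyz": [0.028,0,0],"angular": [0,0,0]}
  ]
}}

```text
time: 3.5
tool_pos: [0.4491, 0.0579, 0.1208]
tool_rot: [-0.0, 0.992, -0.124, 0.0]
wrist_force: [-1.2, -0.4, 0.9]
width: 0.0375
```

Request:
{"fn": "carry_out", "kwargs": {
  "moves": [
    {"gripper": 0.6,"xyz": [0.004,0,0],"angular": [0,0,0]},
    {"gripper": 0.6,"xyz": [0.008,0,0],"angular": [0,0,0]},
    {"gripper": 0.6,"xyz": [0.012,0,0],"angular": [0,0,0]},
    {"gripper": 0.6,"xyz": [0.016,0,0],"angular": [0,0,0]},
    {"gripper": 0.6,"xyz": [0.02,0,0],"angular": [0,0,0]}
  ]
}}

```text
time: 3.92
tool_pos: [0.468, 0.0531, 0.1201]
tool_rot: [-0.0, 0.992, -0.124, 0.0]
wrist_force: [-0.3, 0.1, 0.7]
width: 0.0374
```

```bash
python3 - <<'E'
from h import *
d=capture("side");crop(d,200,380,100,260,4,"pics/s2.png")
E
```

```text
(no output)
```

View pics/s2.png

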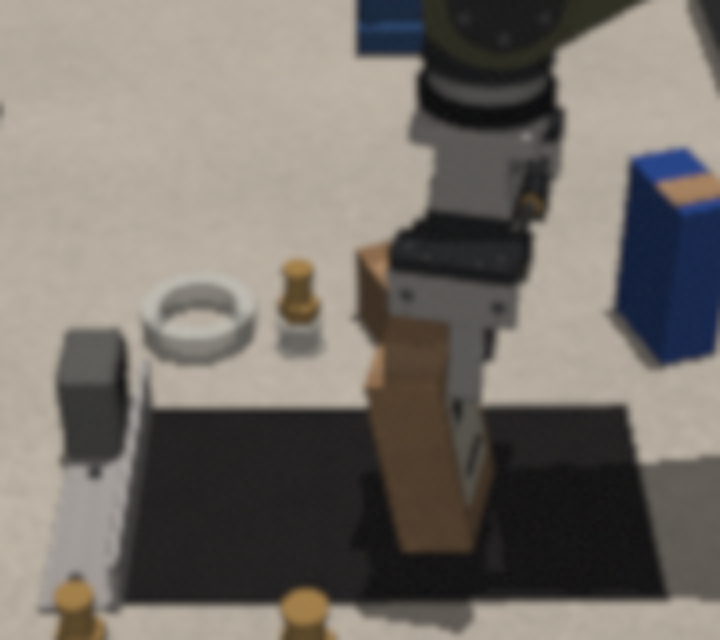

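The carton is tilting cleanly toward the backstop: its top-left corner is at (370,390) and its base at (400,550) in the crop. I'll keep pushing.

Request:
{"fn": "carry_out", "kwargs": {
  "moves": [
    {"gripper": 0.6,"xyz": [0.004,0,0],"angular": [0,0,0]},
    {"gripper": 0.6,"xyz": [0.008,0,0],"angular": [0,0,0]},
    {"gripper": 0.6,"xyz": [0.012,0,0],"angular": [0,0,0]},
    {"gripper": 0.6,"xyz": [0.016,0,0],"angular": [0,0,0]},
    {"gripper": 0.6,"xyz": [0.02,0,0],"angular": [0,0,0]}
  ]
}}

```text
time: 4.38
tool_pos: [0.4874, 0.0481, 0.1201]
tool_rot: [-0.0, 0.992, -0.124, 0.0]
wrist_force: [0.3, -0.8, 0.0]
width: 0.0377
```

Request:
{"fn": "carry_out", "kwargs": {
  "moves": [
    {"gripper": 0.6,"xyz": [0.004,0,0],"angular": [0,0,0]},
    {"gripper": 0.6,"xyz": [0.008,0,0],"angular": [0,0,0]},
    {"gripper": 0.6,"xyz": [0.008,0,0],"angular": [0,0,0]},
    {"gripper": 0.6,"xyz": [0.008,0,0],"angular": [0,0,0]}
  ]
}}

```text
time: 4.72
tool_pos: [0.4948, 0.0462, 0.12]
tool_rot: [0.0, 0.992, -0.124, -0.0]
wrist_force: [-0.6, -0.7, -0.2]
width: 0.0377
```

```bash
python3 - <<'E'
from h import *
d=capture("side");crop(d,200,380,100,260,4,"pics/s3.png")
print(read_state()["tool_pos"])
E
```

```text
[0.49466291 0.04626025 0.11999753]
```

View pics/s3.png

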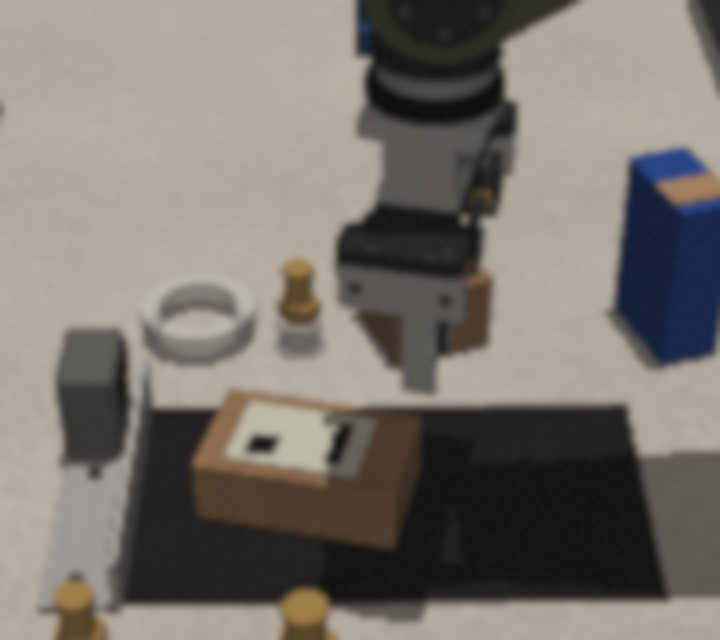

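Fallen flat with the label up: the top face runs (195,460)–(420,480) in the crop, with a gap to the plate. I'll back off and measure.

Request:
{"fn": "carry_out", "kwargs": {
  "moves": [
    {"gripper": 0.6,"xyz": [-0.025,0,0],"angular": [0,0,0]},
    {"gripper": 0.6,"xyz": [-0.055,0,0],"angular": [0,0,0]},
    {"gripper": 0.6,"xyz": [-0.08,0,0],"angular": [0,0,0]},
    {"gripper": 0.6,"xyz": [-0.1,0,0],"angular": [0,0,0]},
    {"gripper": 0.6,"xyz": [-0.1,0,0],"angular": [0,0,0]}
  ]
}}

```text
time: 5.18
tool_pos: [0.3951, 0.0715, 0.12]
tool_rot: [0.0, 0.992, -0.124, -0.0]
wrist_force: [-0.4, 0.4, 0.7]
width: 0.0375
```

```bash
python3 - <<'E'
from h import *
d=capture("side");crop(d,200,320,180,260,6,"pics/s4.png")
t=capture("top");crop(t,220,340,140,300,3.7,"pics/t4.png")
for c in("side","top"):
  for q in("carton","carton_top"): print(c,q,[(np.round(r["point"],3).tolist(),round(r["confidence"],2)) for r in tip_of(c,q)])
s=read_state();print(s["tool_pos"],s["tool_rot"])
E
```

```text
side carton [([0.504, 0.048, 0.025], 0.74), ([0.309, -0.149, -0.002], 0.58)]
side carton_top [([0.63, 0.012, 0.022], 0.67), ([0.308, -0.145, 0.133], 0.66)]
top carton [([0.508, 0.047, 0.022], 0.63), ([0.315, -0.147, 0.003], 0.56)]
top carton_top [([0.31, -0.146, 0.128], 0.94), ([0.631, 0.015, 0.022], 0.9)]
[0.39842867 0.07074436 0.12006836] [-1.07694136e-06  9.92240999e-01 -1.24329402e-01  2.28239890e-05]
```

View pics/s4.png

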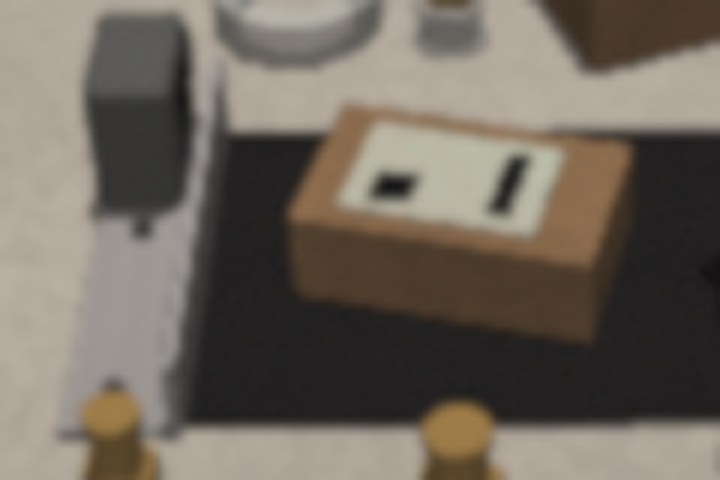

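View pics/t4.png

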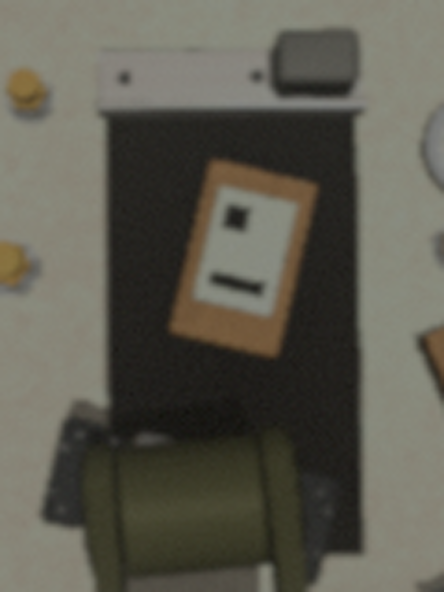

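```bash
python3 -c "
from h import *
to([.455,.030,.026],[.3984,.0707,.1201],-14.28,-.6)"
```

```text
xyz [0.0649 0.0255 0.0941] rz -13.68
```

Request:
{"fn": "carry_out", "kwargs": {
  "moves": [
    {"gripper": 0.5,"xyz": [0.016,0.006,0.025],"angular": [0,0,-4]},
    {"gripper": 0.5,"xyz": [0.032,0.013,0.05],"angular": [0,0,-8]},
    {"gripper": 0.5,"xyz": [0.048,0.019,0.075],"angular": [0,0,-12]},
    {"gripper": 0.5,"xyz": [0.0649,0.0255,0.0941],"angular": [0,0,-13.7]},
    {"gripper": 0.5,"xyz": [0.0649,0.0255,0.0941],"angular": [0,0,-13.7]}
  ]
}}

```text
time: 5.9
tool_pos: [0.4547, 0.0287, 0.0225]
tool_rot: [0.0, 1.0, -0.005, -0.002]
wrist_force: [0.3, 1.0, -1.0]
width: 0.047
```

Request:
{"fn": "carry_out", "kwargs": {
  "moves": [
    {"gripper": 0.5,"xyz": [0.008,0,0],"angular": [0,0,0]},
    {"gripper": 0.5,"xyz": [0.016,0,0],"angular": [0,0,0]},
    {"gripper": 0.5,"xyz": [0.024,0,0],"angular": [0,0,0]},
    {"gripper": 0.5,"xyz": [0.029,0,0],"angular": [0,0,0]},
    {"gripper": 0.5,"xyz": [0.034,0,0],"angular": [0,0,0]}
  ]
}}

```text
time: 6.32
tool_pos: [0.4892, 0.0302, 0.0268]
tool_rot: [0.0, 1.0, -0.005, 0.0]
wrist_force: [-4.5, -0.9, 4.5]
width: 0.0469
```

Request:
{"fn": "carry_out", "kwargs": {
  "moves": [
    {"gripper": 0.5,"xyz": [0.004,0,0],"angular": [0,0,0]},
    {"gripper": 0.5,"xyz": [0.008,0,0],"angular": [0,0,0]},
    {"gripper": 0.5,"xyz": [0.012,0,0],"angular": [0,0,0]},
    {"gripper": 0.5,"xyz": [0.016,0,0],"angular": [0,0,0]},
    {"gripper": 0.5,"xyz": [0.02,0,0],"angular": [0,0,0]}
  ]
}}

```text
time: 6.73
tool_pos: [0.5087, 0.0297, 0.0261]
tool_rot: [0.0, 1.0, -0.005, -0.0]
wrist_force: [-5.9, -1.1, 3.6]
width: 0.047
```

```bash
python3 - <<'E'
from h import *
d=capture("side");crop(d,200,340,160,260,5.5,"pics/s5.png")
t=capture("top");crop(t,220,340,140,300,3.7,"pics/t5.png")
E
```

```text
(no output)
```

View pics/s5.png

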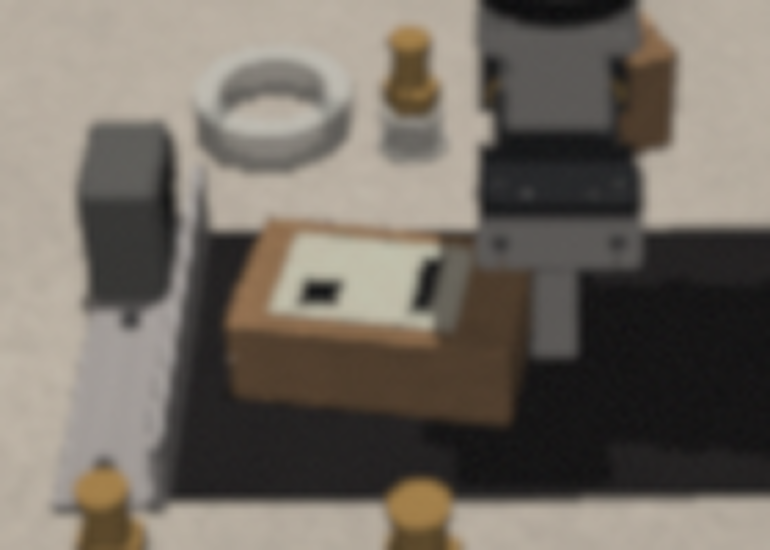

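View pics/t5.png

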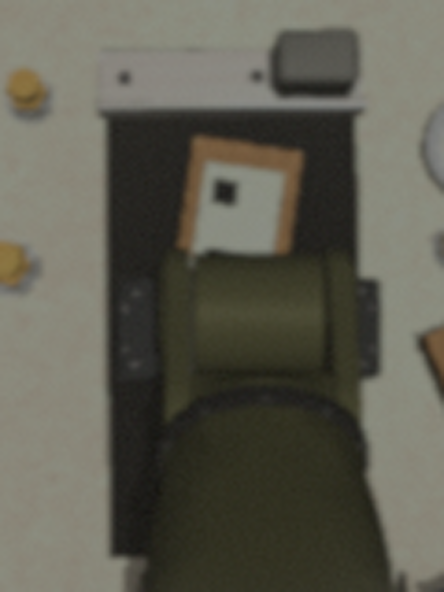

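It is rotating toward square: the leading edge is at (192,138)–(303,150) in the top crop, with about 25 mm of gap left. I'll continue.

Request:
{"fn": "carry_out", "kwargs": {
  "moves": [
    {"gripper": 0.5,"xyz": [0.004,0,0],"angular": [0,0,0]},
    {"gripper": 0.5,"xyz": [0.008,0,0],"angular": [0,0,0]},
    {"gripper": 0.5,"xyz": [0.012,0,0],"angular": [0,0,0]},
    {"gripper": 0.5,"xyz": [0.016,0,0],"angular": [0,0,0]},
    {"gripper": 0.5,"xyz": [0.02,0,0],"angular": [0,0,0]}
  ]
}}

```text
time: 7.25
tool_pos: [0.5289, 0.0295, 0.0259]
tool_rot: [-0.0, 1.0, -0.005, -0.0]
wrist_force: [-0.8, -0.0, 1.0]
width: 0.0472
```

Request:
{"fn": "carry_out", "kwargs": {
  "moves": [
    {"gripper": 0.5,"xyz": [0.002,0,0],"angular": [0,0,0]},
    {"gripper": 0.5,"xyz": [0.004,0,0],"angular": [0,0,0]},
    {"gripper": 0.5,"xyz": [0.006,0,0],"angular": [0,0,0]}
  ]
}}

```text
time: 7.5
tool_pos: [0.5346, 0.0294, 0.026]
tool_rot: [0.0, 1.0, -0.005, -0.0]
wrist_force: [-2.4, 0.1, -0.6]
width: 0.0471
```

```bash
python3 - <<'E'
from h import *
d=capture("side");crop(d,200,340,160,260,5.5,"pics/s6.png")
t=capture("top");crop(t,240,320,150,220,8,"pics/t6.png")
E
```

```text
(no output)
```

View pics/s6.png

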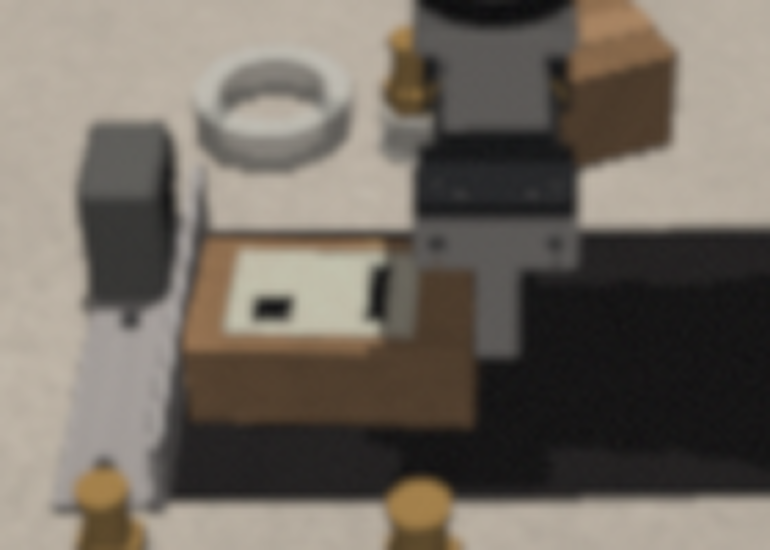

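View pics/t6.png

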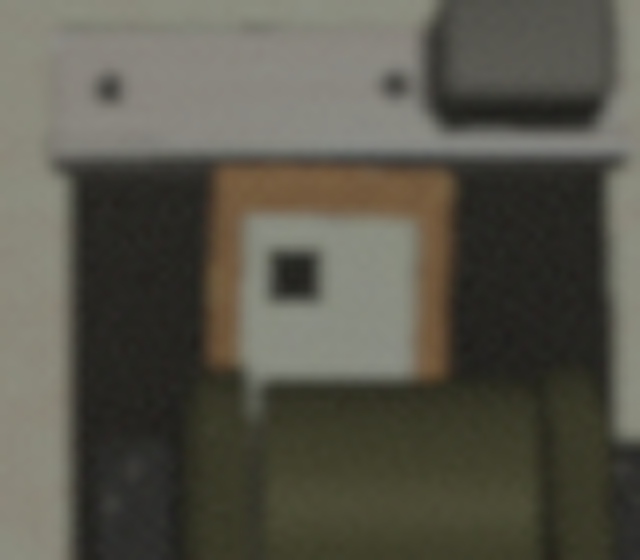

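Nearly flush: the leading edge is at row 165 and the plate edge at row 158 in the top crop. From here I'll use small pushes and watch the force.

Request:
{"fn": "carry_out", "kwargs": {
  "moves": [
    {"gripper": 0.5,"xyz": [0.001,0,0],"angular": [0,0,0]},
    {"gripper": 0.5,"xyz": [0.002,0,0],"angular": [0,0,0]},
    {"gripper": 0.5,"xyz": [0.002,0,0],"angular": [0,0,0]}
  ]
}}

```text
time: 7.85
tool_pos: [0.5365, 0.0294, 0.026]
tool_rot: [-0.0, 1.0, -0.005, 0.0]
wrist_force: [-1.7, -0.9, 0.9]
width: 0.0471
```

Request:
{"fn": "carry_out", "kwargs": {
  "moves": [
    {"gripper": 0.5,"xyz": [0.001,0,0],"angular": [0,0,0]},
    {"gripper": 0.5,"xyz": [0.001,0,0],"angular": [0,0,0]}
  ]
}}

```text
time: 8.02
tool_pos: [0.5375, 0.0294, 0.026]
tool_rot: [-0.0, 1.0, -0.005, 0.0]
wrist_force: [-2.7, -0.4, 1.0]
width: 0.0471
```

Request:
{"fn": "carry_out", "kwargs": {
  "moves": [
    {"gripper": 0.5,"xyz": [0.001,0,0],"angular": [0,0,0]},
    {"gripper": 0.5,"xyz": [0.001,0,0],"angular": [0,0,0]}
  ]
}}

```text
time: 8.18
tool_pos: [0.5386, 0.0294, 0.026]
tool_rot: [-0.0, 1.0, -0.005, 0.0]
wrist_force: [-2.2, 0.0, 1.7]
width: 0.0469
```

Request:
{"fn": "carry_out", "kwargs": {
  "moves": [
    {"gripper": 0.5,"xyz": [0.001,0,0],"angular": [0,0,0]},
    {"gripper": 0.5,"xyz": [0.001,0,0],"angular": [0,0,0]}
  ]
}}

```text
time: 8.35
tool_pos: [0.539, 0.0294, 0.026]
tool_rot: [-0.0, 1.0, -0.005, -0.001]
wrist_force: [-7.5, 0.3, 4.2]
width: 0.0469
```

Request:
{"fn": "carry_out", "kwargs": {
  "moves": [
    {"gripper": 0.5,"xyz": [0.001,0,0],"angular": [0,0,0]},
    {"gripper": 0.5,"xyz": [0.001,0,0],"angular": [0,0,0]}
  ]
}}

```text
time: 8.52
tool_pos: [0.5391, 0.0294, 0.026]
tool_rot: [0.0, 1.0, -0.005, -0.002]
wrist_force: [-14.5, -1.3, 11.7]
width: 0.0472
```

Firm contact at the expected place. Now I'll back off, lift clear and check.

Request:
{"fn": "carry_out", "kwargs": {
  "moves": [
    {"gripper": 0.5,"xyz": [-0.005,0,0],"angular": [0,0,0]},
    {"gripper": 0.5,"xyz": [-0.02,0,0],"angular": [0,0,0]},
    {"gripper": 0.5,"xyz": [-0.05,0,0],"angular": [0,0,0]},
    {"gripper": 0.5,"xyz": [-0.09,0,0],"angular": [0,0,0]},
    {"gripper": 0.5,"xyz": [-0.13,0,0],"angular": [0,0,0]}
  ]
}}

```text
time: 8.93
tool_pos: [0.4093, 0.0306, 0.0258]
tool_rot: [-0.0, 1.0, -0.005, 0.001]
wrist_force: [1.1, -0.8, 0.7]
width: 0.0469
```

Request:
{"fn": "carry_out", "kwargs": {
  "moves": [
    {"gripper": 0.5,"xyz": [0,0,-0.03],"angular": [0,0,0]},
    {"gripper": 0.5,"xyz": [0,0,-0.07],"angular": [0,0,0]},
    {"gripper": 0.5,"xyz": [0,0,-0.1],"angular": [0,0,0]},
    {"gripper": 0.5,"xyz": [0,0,-0.1],"angular": [0,0,0]}
  ]
}}

```text
time: 9.27
tool_pos: [0.4131, 0.0306, 0.1315]
tool_rot: [0.0, 1.0, -0.005, 0.005]
wrist_force: [1.2, 0.1, 0.4]
width: 0.0468
```

```bash
python3 - <<'E'
from h import *
d=capture("side");crop(d,200,340,160,260,5.5,"pics/s7.png");cv2.imwrite("pics/side7.png",d["color"])
t=capture("top");crop(t,240,320,150,225,8,"pics/t7.png")
for c in("side","top"):
  for q in("carton","carton_top","fitting_a","spool","tape_roll","short_carton","driver"): print(c,q,[(np.round(r["point"],3).tolist(),round(r["confidence"],2)) for r in tip_of(c,q)])
E
```

```text
side carton [([0.31, -0.148, -0.003], 0.95), ([0.58, -0.137, 0.001], 0.34)]
side carton_top [([0.31, -0.145, 0.132], 0.83), ([0.677, 0.045, 0.021], 0.79), ([0.655, -0.154, 0.003], 0.46)]
side fitting_a [([0.567, 0.2, -0.001], 0.86), ([0.58, -0.135, 0.003], 0.64), ([0.692, 0.188, -0.004], 0.59), ([0.656, -0.152, 0.002], 0.46)]
side spool [([0.479, 0.244, 0.003], 0.91)]
side tape_roll [([0.657, -0.154, -0.0], 0.71), ([0.681, 0.033, -0.001], 0.63)]
side short_carton [([0.484, -0.151, -0.004], 0.93)]
side driver [([0.57, 0.329, -0.002], 0.64)]
top carton [([0.553, 0.045, 0.021], 0.68), ([0.311, -0.144, 0.003], 0.58)]
top carton_top [([0.311, -0.15, 0.126], 0.78), ([0.677, 0.041, 0.024], 0.62)]
top fitting_a [([0.695, 0.186, -0.0], 0.55), ([0.568, 0.2, -0.001], 0.47), ([0.572, -0.135, 0.0], 0.46)]
top spool [([0.481, 0.243, -0.001], 0.7), ([0.578, -0.135, 0.002], 0.62)]
top tape_roll [([0.657, -0.153, -0.0], 0.73)]
top short_carton [([0.486, -0.147, -0.004], 0.67)]
top driver [([0.568, 0.324, 0.001], 0.7)]
```

View pics/s7.png

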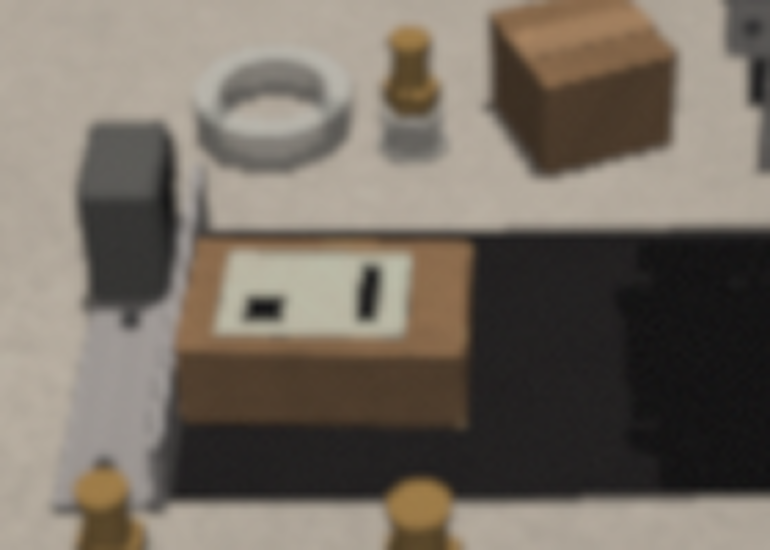

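View pics/t7.png

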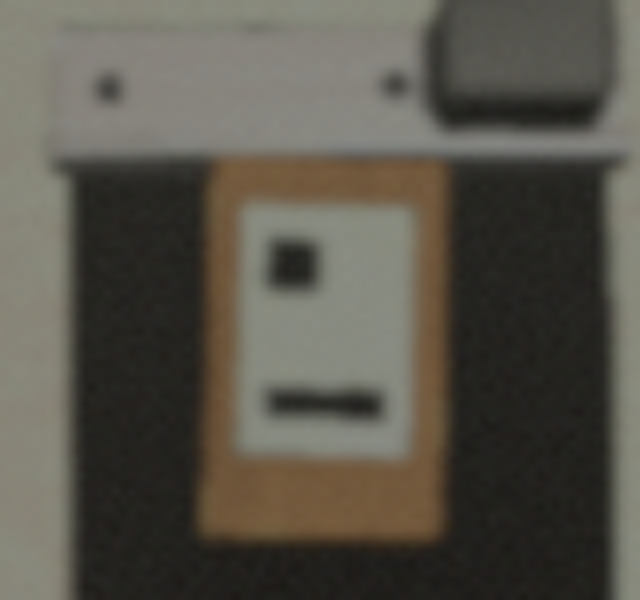

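```bash
python3 - <<'E'
from h import *
for c in("top","side"):
    d=capture(c)
    b,g,r=[d["color"][...,i].astype(int) for i in range(3)]
    # carton's top-face region: bright vs mat; polygon bound in world
    P=[(.535,-.02,.045),(.535,.11,.045),(.672,.11,.045),(.672,-.02,.045)]
    roi=np.zeros(g.shape,np.uint8);cv2.fillPoly(roi,[w2px(d,P).astype(np.int32)],1)
    th=70 if c=="side" else 60
    m=((r>th)&(roi>0)).astype(np.uint8)
    gm=cv2.GaussianBlur(r.astype(np.float32),(0,0),1)
    def edge(p,q,inward,n=40):
        # subpixel max-gradient along normals in world at z=.045
        out=[]
        for t in np.linspace(.1,.9,n):
            a=np.array(p)*(1-t)+np.array(q)*t
            s=np.linspace(-.012,.012,97)
            L=np.c_[a+np.outer(s,inward),np.full(97,.045)]
            uv=w2px(d,L).astype(np.float32)
            v=cv2.remap(gm,uv[:,0].copy(),uv[:,1].copy(),cv2.INTER_LINEAR).ravel()
            gr=np.abs(np.gradient(cv2.GaussianBlur(v.reshape(-1,1),(1,9),0).ravel()))
            k=gr.argmax();out.append(L[k,:2])
        return np.array(out)
    for nm,p,q,w in(("left",(.55,.082),(.675,.082),(0,1)),("right",(.55,.002),(.675,.002),(0,1)),("trail",(.547,.01),(.547,.08),(1,0)),("lead",(.677,.01),(.677,.08),(1,0))):
        e=edge(p,q,w);vx,vy,x0,y0=cv2.fitLine(e.astype(np.float32),cv2.DIST_HUBER,0,.001,.001).ravel()
        a=np.degrees(np.arctan2(vy,vx));print(c,nm,round(float(a),2),round(float(x0),4),round(float(y0),4))
    # mat long edges at z=.001
    for nm,y in(("matL",.128),("matR",-.059)):
        out=[]
        for x in np.linspace(.44 if nm=="matR" else .50,.66,50):
            s=np.linspace(-.012,.012,97);L=np.c_[np.full(97,x),y+s,np.full(97,.001)]
            uv=w2px(d,L).astype(np.float32);v=cv2.remap(gm,uv[:,0].copy(),uv[:,1].copy(),cv2.INTER_LINEAR).ravel()
            out.append(L[np.abs(np.gradient(cv2.GaussianBlur(v.reshape(-1,1),(1,9),0).ravel())).argmax(),:2])
        vx,vy,x0,y0=cv2.fitLine(np.array(out,np.float32),cv2.DIST_HUBER,0,.001,.001).ravel();print(c,nm,round(float(np.degrees(np.arctan2(vy,vx))),2),round(float(y0),4))
E
```

```text
top left -2.46 0.6125 0.0824
top right -1.33 0.6153 0.0006
top trail 88.56 0.5491 0.0459
top lead -89.09 0.6812 0.0451
top matL -0.54 0.1295
top matR -0.12 -0.0595
side left -4.07 0.6046 0.0833
side right -2.13 0.601 -0.0065
side trail 87.49 0.5473 0.0454
side lead -83.03 0.6844 0.0395
side matL -0.9 0.1297
side matR -1.43 -0.0592
```

The carton's edges read about 1° off the station's, and the outer finger only just caught the carton's corner. I'll seat it once more with closed fingers, slightly on the -y side of its centre.

Request:
{"fn": "carry_out", "kwargs": {
  "moves": [
    {"gripper": 1.0,"xyz": [0,0,0.03],"angular": [0,0,0]},
    {"gripper": 1.0,"xyz": [0.01,0,0.06],"angular": [0,0,0]},
    {"gripper": 1.0,"xyz": [0.03,0,0.09],"angular": [0,0,0]},
    {"gripper": 1.0,"xyz": [0.06,0,0.1],"angular": [0,0,0]},
    {"gripper": 1.0,"xyz": [0.095,0,0.1],"angular": [0,0,0]}
  ]
}}

```text
time: 10.58
tool_pos: [0.5044, 0.0297, 0.023]
tool_rot: [-0.0, 1.0, -0.005, -0.003]
wrist_force: [-0.1, -1.3, 0.1]
width: 0.0172
```

Request:
{"fn": "carry_out", "kwargs": {
  "moves": [
    {"gripper": 1.0,"xyz": [0.008,0,0],"angular": [0,0,0]},
    {"gripper": 1.0,"xyz": [0.016,0,0],"angular": [0,0,0]},
    {"gripper": 1.0,"xyz": [0.022,0,0],"angular": [0,0,0]},
    {"gripper": 1.0,"xyz": [0.025,0,0],"angular": [0,0,0]},
    {"gripper": 1.0,"xyz": [0.025,0,0],"angular": [0,0,0]}
  ]
}}

```text
time: 11.0
tool_pos: [0.5304, 0.0295, 0.0263]
tool_rot: [0.0, 1.0, -0.005, 0.0]
wrist_force: [-0.2, 0.1, 0.6]
width: 0.0004
```

Request:
{"fn": "carry_out", "kwargs": {
  "moves": [
    {"gripper": 1.0,"xyz": [0.002,0,0],"angular": [0,0,0]},
    {"gripper": 1.0,"xyz": [0.004,0,0],"angular": [0,0,0]},
    {"gripper": 1.0,"xyz": [0.006,0,0],"angular": [0,0,0]},
    {"gripper": 1.0,"xyz": [0.008,0,0],"angular": [0,0,0]},
    {"gripper": 1.0,"xyz": [0.008,0,0],"angular": [0,0,0]}
  ]
}}

```text
time: 11.42
tool_pos: [0.538, 0.0293, 0.026]
tool_rot: [0.0, 1.0, -0.005, -0.001]
wrist_force: [-4.6, 0.1, 4.0]
width: 0.0004
```

Request:
{"fn": "carry_out", "kwargs": {
  "moves": [
    {"gripper": 1.0,"xyz": [0.001,0,0],"angular": [0,0,0]},
    {"gripper": 1.0,"xyz": [0.001,0,0],"angular": [0,0,0]}
  ]
}}

```text
time: 11.58
tool_pos: [0.5381, 0.0293, 0.026]
tool_rot: [0.0, 1.0, -0.005, -0.002]
wrist_force: [-11.4, -0.3, 11.1]
width: 0.0005
```

Request:
{"fn": "carry_out", "kwargs": {
  "moves": [
    {"gripper": 1.0,"xyz": [0.001,0,0],"angular": [0,0,0]},
    {"gripper": 1.0,"xyz": [0.001,0,0],"angular": [0,0,0]}
  ]
}}

```text
time: 11.75
tool_pos: [0.5383, 0.0293, 0.026]
tool_rot: [0.0, 1.0, -0.005, -0.003]
wrist_force: [-21.0, -1.4, 16.6]
width: 0.0008
```

Request:
{"fn": "carry_out", "kwargs": {
  "moves": [
    {"gripper": 1.0,"xyz": [-0.003,0,0],"angular": [0,0,0]},
    {"gripper": 1.0,"xyz": [-0.015,0,0],"angular": [0,0,0]},
    {"gripper": 1.0,"xyz": [-0.05,0,0],"angular": [0,0,0]},
    {"gripper": 1.0,"xyz": [-0.09,0,0],"angular": [0,0,0]},
    {"gripper": 1.0,"xyz": [-0.13,0,0],"angular": [0,0,0]}
  ]
}}

```text
time: 12.17
tool_pos: [0.4089, 0.0306, 0.0257]
tool_rot: [-0.0, 1.0, -0.005, 0.0]
wrist_force: [0.5, 0.2, 0.6]
width: 0.0003
```

Request:
{"fn": "carry_out", "kwargs": {
  "moves": [
    {"gripper": 1.0,"xyz": [0,0,-0.03],"angular": [0,0,0]},
    {"gripper": 1.0,"xyz": [0,0,-0.07],"angular": [0,0,0]},
    {"gripper": 1.0,"xyz": [0,0,-0.1],"angular": [0,0,0]},
    {"gripper": 1.0,"xyz": [0,0,-0.1],"angular": [0,0,0]}
  ]
}}

```text
time: 12.5
tool_pos: [0.4129, 0.0306, 0.1315]
tool_rot: [0.0, 1.0, -0.005, 0.005]
wrist_force: [-0.4, 0.2, 0.5]
width: 0.0004
```

```bash
python3 - <<'E'
from h import *
d=capture("side");crop(d,200,340,160,260,5.5,"pics/s8.png")
t=capture("top");crop(t,240,320,150,225,8,"pics/t8.png")
cv2.imwrite("pics/top8.png",t["color"])
E
```

```text
(no output)
```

View pics/s8.png

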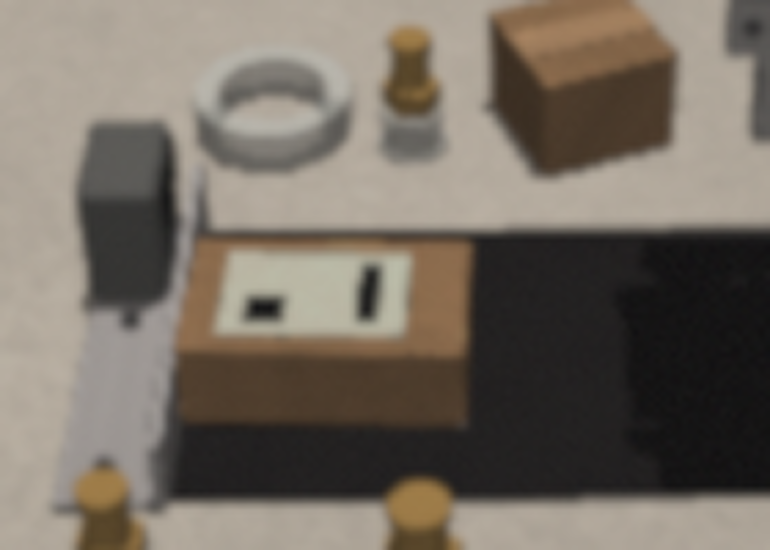

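View pics/t8.png

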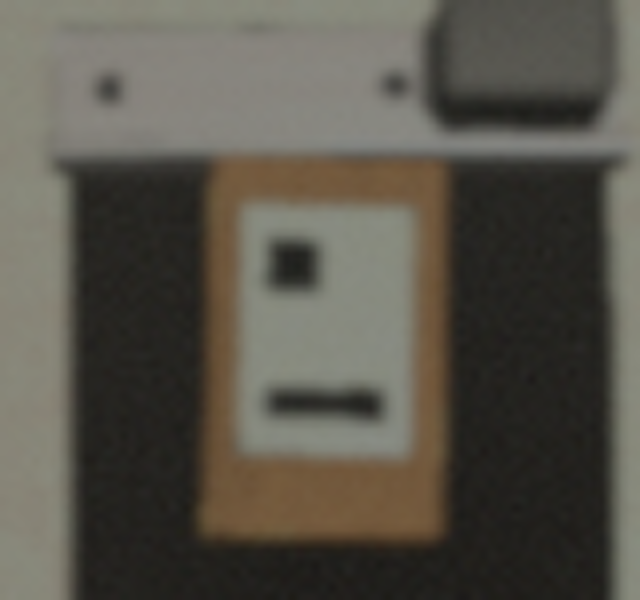

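View pics/top8.png

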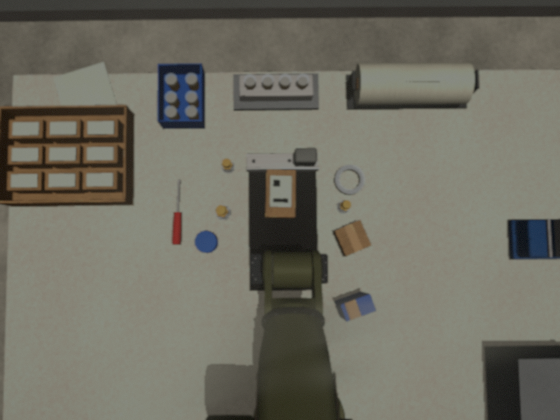

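```bash
python3 -c "
from plant import *
print(read_state()['wrist_force']);print(sign_off())"
```

```text
[ 0.24962775 -0.2380041  -1.2497566 ]
the job is handed in; nothing more can be done
None
```

I tipped the carton over towards the backstop with a slow push high on the label face. It landed flat with the label up. I then pushed it along the mat from its trailing end until it was firm against the backstop, and handed the job in at about 13 s.

**Position:** the last pictures show the leading end on the plate with no visible gap. The carton spans about y = 0.00 to 0.08 m, inside the mat's -0.06 to 0.13 m.

**Seating:** the force rose sharply at contact, to 14.5 N on the first push and 21 N on a second push with closed fingers. The second push caused no visible change, so the carton was already seated.

**Bystanders:** the position checks I made for the fittings, spool, tape roll, short carton, screwdriver and blue look-alike still match their starting places to within a few mm. The arm is withdrawn and touching nothing.

**Disagreement:** an edge fit made after the first push put the carton 1 to 2 degrees off the station's direction. The top edges gave -1.3 to -2.5 degrees from above against about -0.6 for the station, and the side camera's fits were noisier. I put this down to blurred edges, because in the pictures the trailing edge looks parallel to the plate. I did not repeat the fit after the second push.

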